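Prick the ringed cross with an automatic punch

ROBOT

A 6-joint arm with a two-finger parallel gripper is mounted at the origin on a cart in front of the work surface, level with it; the furniture and walls round the work are solid. World frame = base frame: x ahead of the robot, y to its left, z up, the work surface at z = 0. Lengths are in m, angles in rad, forces in N, time in s.
With the tool pointing down it reaches from about 0.225 to 0.725 m from the base axis. Payload 3.1 kg.
Tool frame: the origin (TCP) lies midway between the tips of the shut fingers; the grasp point (between the pads) lies 19 mm behind it; z points along the fingers, y is the line along which they close (so a half turn about z gives the same grasp; the last joint's range is limited). The gripper opens to 85 mm and grips with 20 to 120 N. Pads are 22 mm wide; open, the fingers measure 114 mm over their backs; the gripper's body (76 mm by 85 mm) begins 54 mm behind the grasp point. The pads swing forward as they close: fully open they stand 13 mm farther back than shut.
Start: joints at [1.024, 0.048, 0.099, 1.622, 0, 1.443], TCP at [0.214, 0.48, 0.231] pointing down, gripper open.
Joint ranges: [-2.91, 2.91], [-0.99, 1.94], [-1.21, 1.42], [-2.12, 2.29], [-1.49, 1.47], [-3.14, 3.14]. Speed limits (rad/s): [2.79, 2.79, 3.14, 3.14, 3.14, 3.14].

INTERFACE

Orientations are given as a unit quaternion [x, y, z, w].
In Python, from cell import bot, eyes, order gives the robot as it stands. The module is installed in compiled form; this text tells all that it offers.
- The arm moves only by the tool jog_arm, never from a script. Its argument "rows" is a list that holds one entry, the list of rows, each a list of 7 numbers: the shift along the tool's x, y, z in m, then the turn, a rotation vector about the tool's x, y, z in rad, then the opening, from -1 (shut) to 1 (fully open). In form: [[[dx, dy, dz, rx, ry, rz, claw], ...]]. A call has 1 to 20 rows; each row is the pose to reach, as a shift and turn from the pose commanded when the call began, along the tool's axes at that moment; what a row does not reach only later rows make up. A row lasts 1/8 s, in which the tool goes at most 62.5 mm and 10.7 degrees, less where a joint would pass 70% of its speed; a pose out of reach is approached as far as the arm can. A call with a gripper value outside its range is refused whole. The fingers move at their own pace and stop on an object; "newtons" is the grip in N (left out, the last holds). Time passes only in rows, so rows that repeat a pose let the fingers close. It gives the time, the measured TCP pose, the force, the opening and the grip force at its end, in the units of the state.
- bot.observe(): the state, without advancing time (a new reading comes with each control period).
- eyes.snapshot(name): name is "scene" or "top" or "wrist"; returns a dict with "image" (480x640x3 uint8, blue, green, red), "fx", "fy", "cx", "cy" (pixels), "eye" and "attitude" of the camera in the world. Camera axes: x right, y up, looking along -z (the intrinsics and any distortion apply to the point x, -y, -z); pixel columns grow to the right and rows downward; lengths in m; the calibration is good to about 2 mm. A picture is of the moment at which its call begins. There is no depth.
- order.finish_job(): hands the job in; it is judged then, once.
The state is a dict: "clock": time; "joint_pos": joint angles; "joint_velocities": joint speeds; "effort": joint torques, N m; "tcp_pos": TCP position; "tool_rot": TCP orientation; "wrist_force": force on the tool from outside, world axes, zero at the start; "wrist_torque": the same for the moment, N m; "opening": finger opening in m; "grasp_force": force on a finger pad.
Only numpy, scipy, OpenCV 4.12 (cv2) and the standard library are available. Lean on these libraries where they do the work, as an engineer would, in place of code of your own. Each camera call takes 0.05 s, during which the arm holds its last target. There are 200 camera calls.

TASK

A cork has been left standing on the blued brass plate, over the cross with the small scribed ring. Stand the cork upright on the bare tabletop, then take the automatic punch out of its wooden stand, set it upright on the ringed cross (not the plain one) and press it straight down until it snaps, stopping there rather than driving it hard against its end stop. Then put the punch back in its stand and leave the things around the work where they are.

Things in the scene. Friction and masses are not known exactly. Their poses are not given: they have to be found in the camera images.
- workpiece: Fixed steel block 116 x 86 x 26 mm carrying a dark blue dyed brass plate 110 x 80 x 10 mm. Origin: centre of the underside; plate top 36 mm above it. Screw heads 2.5 mm high in the corners. Two scribed crosses: one in a ring 12 mm across (to be punched) at (24, 12) mm in this frame, a plain one at (-24, -12) mm.
- mark (a point): Centre of the ringed cross, on the top face of the blue plate (under the cork at the start). The punch's axis must be within 5 mm of it when it snaps.
- cork: Brown cork, 33 mm diameter, 32 mm high, about 20 g, standing on the plate over the ringed cross. Origin: centre of its underside, z up.
- stand: Fixed light wooden block 62 x 62 x 66 mm on a dark base 74 x 74 x 6 mm, with one vertical blind bore of 26 mm diameter, 60 mm deep, in the middle of its top. Origin: centre of the underside.
- stand_mouth (a point): Centre of the bore's mouth, on the top face of the stand (66 mm above the table). The parked punch's flange rests on this face.
- punch: Automatic centre punch, about 0.2 kg, upright in the stand. Origin: on its axis at the underside of its flange (34 mm diameter, 4 mm thick); z up along the axis. Below, a brass cone to -25 mm, then a sprung steel nose 6 mm thick whose tip lies 43 to 55 mm below the origin: this length is set differently every time and hidden in the stand, so find the plate by touch.
- punch_grip (a point): Middle of the punch's ribbed metal grip, 18 mm diameter, 24 mm above the flange's underside. The grip runs from 4 mm (top of the flange) to 44 mm; a red cap 21 mm across ends it at 51 mm.
- punch_striker (a joint): Striker in the punch: 0 while cocked, jumps to 0.004 m when it trips, 0 again once lifted off. Pressing the nose: 1.5 N at first, 1.2 N more per mm; after about 10.5 mm, at about 14 N, it trips with a snap and the force falls at once by 3 to 5 N. About 5 mm further down it is solid on its end stop.
- wax_tin: Bystander: round metal tin 67 mm diameter, 24 mm high; origin at the centre of its underside.
- tumbler: Bystander: clear glass tumbler 56 mm diameter, 70 mm high; origin at the centre of its underside.
- jar: Bystander: amber jar with a black lid, 54 mm diameter, 88 mm high; origin at the centre of its underside.
- marker: Bystander: white and black marker pen, 135 mm long along its y, 17 mm thick, lying on the table.

How it is judged:
By the outcome, as a careful person would: the job done as asked, in the order asked, and still so for the second after the job is handed in, with the robot touching nothing.
It also fails if it takes over 69 s, if anything falls off the work surface, if the arm or the gripper's body presses on something with over 40 N, if the wrist force passes 120 N, or if a joint passes its speed limit or range.

## Working session

There is one attempt and no reset: what is moved stays moved. The work goes in short steps, Python scripts to look and compute and a tool call to move; the robot and the scene stay as the last step left them, time stands still between calls to the robot, and variables do not carry over. Pictures are saved under pics/ and viewed, at most 10 in all, crops included, and the job is handed in when it is done.

Besides the shell and the picture viewer there is one more tool, called by a JSON object that holds its "op" and its "data". jog_arm: Moves the arm, as the interface text tells. Its arguments: {"type":"object","properties":{"rows":{"type":"array"},"newtons":{"type":"number"}},"required":["rows"]}

```bash
mkdir -p pics
cat > h.py <<'E'
import numpy as np, cv2
from scipy.spatial.transform import Rotation as R
from cell import bot, eyes, order
def snap(n):
    return eyes.snapshot(n)
def ray(s,u,v):
    d=np.array([(u-s['cx'])/s['fx'],-(v-s['cy'])/s['fy'],-1.0])
    a=np.array(s['attitude'])
    M=R.from_quat(a).as_matrix() if a.size==4 else a
    return np.array(s['eye']),M@d
def onplane(s,u,v,z):
    e,d=ray(s,u,v); return e+d*(z-e[2])/d[2]
E
python3 - <<'E'
from h import *
for n in ['top','scene']:
    s=snap(n); cv2.imwrite(f'pics/{n}1.png',s['image']); print(n,{k:v for k,v in s.items() if k!='image'})
print(bot.observe())
E
```

```text
top {'fx': 543.8746632873685, 'fy': 543.8746632873685, 'cx': 317.5954507006936, 'cy': 244.31527543767078, 'eye': array([0.39298728, 0.02338162, 1.5737104 ]), 'attitude': array([ 0.02843631, -0.04119436, -0.70385787,  0.70857498])}
scene {'fx': 467.85991503578805, 'fy': 467.85991503578805, 'cx': 321.12765821720916, 'cy': 237.4534942534627, 'eye': array([ 0.09599561, -0.61266344,  0.89928149]), 'attitude': array([ 0.35154129, -0.11351679, -0.30386598,  0.87817887])}
{'clock': 0.1, 'joint_pos': array([1.02422421e+00, 4.86890854e-02, 9.77168813e-02, 1.62200118e+00,
       1.07394748e-05, 1.44299342e+00]), 'joint_velocities': array([ 1.02156169e-03, -1.33009331e-03,  2.45066100e-03, -6.28085485e-04,
       -1.02102904e-03, -1.59623465e-05]), 'effort': array([ 1.84417542e-03, -3.39849830e+01,  3.20936644e+01,  1.58187642e-02,
       -2.28111203e-04, -2.41777094e-06]), 'tcp_pos': array([0.21319787, 0.47914394, 0.23020891]), 'tool_rot': array([ 2.07857865e-01,  9.78158434e-01, -1.02545566e-03, -3.65189886e-04]), 'wrist_force': array([0.09880143, 0.07929886, 0.19799485]), 'wrist_torque': array([-0.00501363,  0.02817416, -0.02488466]), 'grasp_force': 0.0, 'opening': 0.08502025848549528}
```

View pics/top1.png

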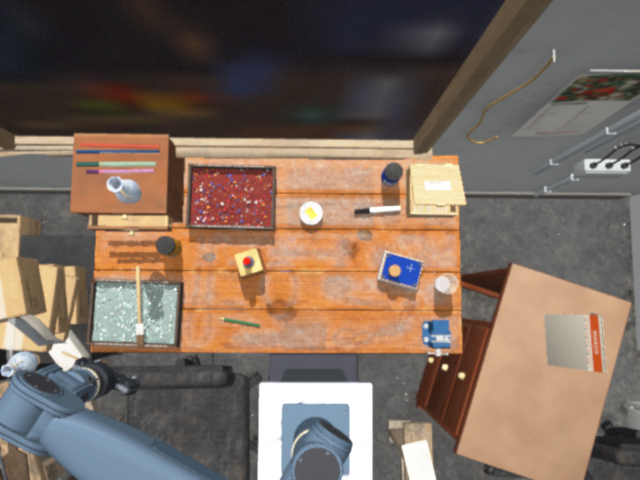

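View pics/scene1.png

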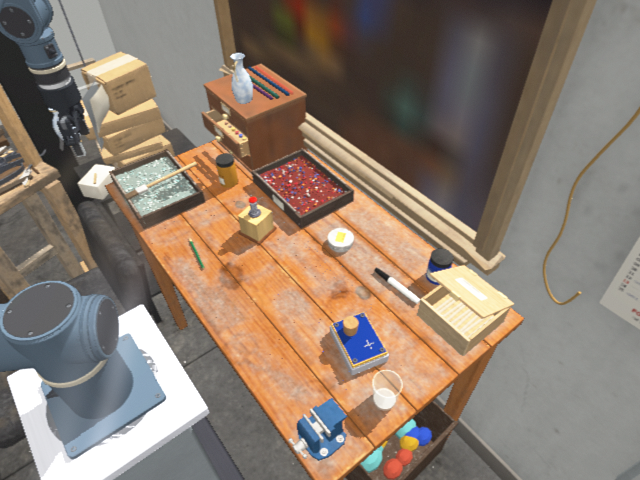

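The top view shows the stand with the red cap at (248,262), the plate at (401,271) with the cork at (395,271), the tumbler at (446,284), and the marker at (378,210). The arm is to the left.

```bash
cat >> h.py <<'E'
def blobs(img,lo,hi,box=None,amin=10):
    m=cv2.inRange(cv2.cvtColor(img,cv2.COLOR_BGR2HSV),np.array(lo),np.array(hi))
    if box is not None:
        k=np.zeros_like(m); x0,y0,x1,y1=box; k[y0:y1,x0:x1]=255; m&=k
    c,_=cv2.findContours(m,cv2.RETR_EXTERNAL,cv2.CHAIN_APPROX_NONE)
    return sorted([x for x in c if cv2.contourArea(x)>=amin],key=cv2.contourArea,reverse=True)
E
python3 - <<'E'
from h import *
s=snap('top'); im=s['image']
for nm,lo,hi,box,z in [('plate',(105,120,60),(130,255,255),(370,245,430,300),.036),('cork',(5,60,100),(25,255,255),(385,262,405,280),.068),('cap',(0,190,120),(4,255,255),(235,250,262,272),.117),('stand',(18,60,100),(35,255,255),(225,240,275,285),.066),('tumbler?',(0,0,150),(180,60,255),(430,270,460,296),.07)]:
    for c in blobs(im,lo,hi,box)[:2]:
        r=cv2.minAreaRect(c); 
        print(nm,r,onplane(s,*r[0],z).round(4))
        if nm in('plate','stand'): print([onplane(s,*p,z)[:2].round(3) for p in cv2.boxPoints(r)])
for n,u,v,z in [('plain',411,268,.036),('tumbler',446,284,.035),('tin',311,213,.024),('jar',166,246,.088)]: print(n,onplane(s,u,v,z).round(3))
e=bot.observe(); print(R.from_quat(e['tool_rot']).as_matrix().round(3))
w=snap('wrist'); print(w['eye'],R.from_quat(w['attitude']).as_matrix().round(3),w['fx'],e['tcp_pos'])
E
```

```text
plate ((401.1423034667969, 269.8115234375), (35.43313980102539, 24.46991539001465), 15.255118370056152) [ 0.4742 -0.2414  0.036 ]
[array([ 0.454, -0.184]), array([ 0.521, -0.202]), array([ 0.495, -0.299]), array([ 0.428, -0.28 ])]
cork ((394.0, 270.5), (11.0, 10.0), 90.0) [ 0.4705 -0.216   0.068 ]
cap ((246.5, 260.5), (5.0, 5.0), 90.0) [0.4921 0.1876 0.117 ]
stand ((248.5324249267578, 262.10540771484375), (23.89447784423828, 23.45334815979004), 72.89727020263672) [0.4911 0.1877 0.066 ]
[array([0.513, 0.229]), array([0.533, 0.167]), array([0.469, 0.147]), array([0.45 , 0.208])]
tumbler? ((444.1722106933594, 284.6065673828125), (20.55161476135254, 16.93018341064453), 5.194429397583008) [ 0.4322 -0.3547  0.07  ]
plain [ 0.48  -0.27   0.036]
tumbler [ 0.435 -0.369  0.035]
tin [0.637 0.015 0.024]
jar [0.532 0.411 0.088]
[[-0.914  0.407 -0.001]
 [ 0.407  0.914 -0.002]
 [ 0.    -0.002 -1.   ]]
[0.14080091 0.51106069 0.37353763] [[ 0.406 -0.869 -0.284]
 [ 0.914  0.385  0.129]
 [-0.002 -0.312  0.95 ]] 359.9111921690261 [0.21325521 0.47919409 0.23037664]
```

{"op": "jog_arm", "data": {"rows": [[[-0.26,-0.265,0.0,0,0,0,1],[-0.26,-0.265,0,0,0,0,1],[-0.26,-0.265,0,0,0,0,1],[-0.26,-0.265,0,0,0,0,1],[-0.26,-0.265,0,0,0,0,1],[-0.518,-0.531,0.03,0,0,0,1],[-0.518,-0.531,0.03,0,0,0,1],[-0.518,-0.531,0.03,0,0,0,1],[-0.518,-0.531,0.03,0,0,0,1],[-0.518,-0.531,0.03,0,0,0,1],[-0.518,-0.531,0.03,0,0,0,1],[-0.518,-0.531,0.03,0,0,0,1],[-0.518,-0.531,0.03,0,0,0,1],[-0.518,-0.531,0.03,0,0,0,1]]]}}

```text
clock: 1.95
tcp_pos: [0.4703, -0.2157, 0.2009]
tool_rot: [0.208, 0.978, 0.001, -0.001]
wrist_force: [0.6, -0.8, -0.5]
opening: 0.0853
grasp_force: 0.0
```

Run:
```python
from h import *
e=bot.observe(); print(e['clock'],e['tcp_pos'],e['joint_pos'].round(3),R.from_quat(e['tool_rot']).as_matrix().round(3))
s=snap('wrist'); cv2.imwrite('pics/w1.png',s['image'])
print(s['eye'], onplane(s,320,240,.05))
```

```text
1.95 [ 0.4703189  -0.21573609  0.20087354] [-0.56   0.025  0.015  1.563  0.    -0.141] [[-0.913  0.407 -0.001]
 [ 0.407  0.913  0.001]
 [ 0.002  0.001 -1.   ]]
[ 0.39792417 -0.18425593  0.34417612] [ 0.49200509 -0.22395871  0.05      ]
```

View pics/w1.png

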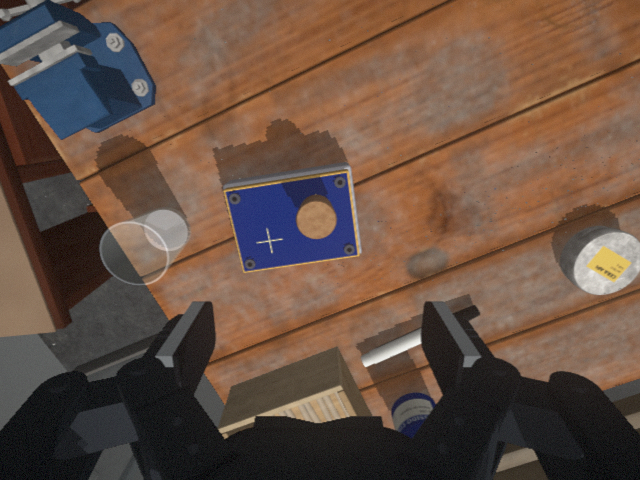

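The wrist view shows the cork top at (316,217), the plain cross at (269,240), and screws at (235,199), (340,182), (250,265), (349,250). The tumbler is to the left, well away.

Run:
```python
from h import *
s=snap('wrist'); im=s['image']
c=blobs(im,(5,60,90),(25,255,255),(285,185,348,245))[0]; r=cv2.minEnclosingCircle(c); print(r,onplane(s,*r[0],.068).round(4))
P=blobs(im,(105,120,40),(130,255,255),(215,160,365,275))[0]
b=cv2.boxPoints(cv2.minAreaRect(cv2.convexHull(P))); q=np.array([onplane(s,*p,.036)[:2] for p in b]); print(q.round(4),q.mean(0))
S=np.array([onplane(s,*p,.038)[:2] for p in [(235,199),(340,182),(250,265),(349,250)]]); print(S.round(4),S.mean(0))
ctr=S.mean(0); pl=onplane(s,269,240,.036)[:2]; print('plain',pl,'ring by mirror',2*ctr-pl)
```

```text
((315.10247802734375, 217.54986572265625), 20.57346534729004) [ 0.4677 -0.2171  0.068 ]
[[ 0.4222 -0.2821]
 [ 0.4503 -0.1816]
 [ 0.5223 -0.2   ]
 [ 0.4933 -0.3083]] [ 0.47202897 -0.24299621]
[[ 0.4318 -0.2775]
 [ 0.4551 -0.1883]
 [ 0.4924 -0.2942]
 [ 0.5158 -0.205 ]] [ 0.4737946  -0.24125566]
plain [ 0.47815714 -0.26781838] ring by mirror [ 0.46943206 -0.21469294]
```

{"op": "jog_arm", "data": {"rows": [[[0.002,-0.001,0.06,0,0,0,1],[0.002,-0.001,0.11,0,0,0,1],[0.002,-0.001,0.14,0,0,0,1],[0.002,-0.001,0.159,0,0,0,1],[0.002,-0.001,0.159,0,0,0,-0.1],[0.002,-0.001,0.159,0,0,0,-0.6],[0.002,-0.001,0.159,0,0,0,-0.6],[0.002,-0.001,0.159,0,0,0,-0.6],[0.002,-0.001,0.159,0,0,0,-0.6],[0.002,-0.001,0.159,0,0,0,-0.6]]], "newtons": 25}}

```text
clock: 3.3
tcp_pos: [0.4699, -0.2168, 0.0443]
tool_rot: [0.208, 0.978, -0.0, 0.002]
wrist_force: [-0.7, 1.1, 6.5]
opening: 0.0323
grasp_force: 25.3
```

{"op": "jog_arm", "data": {"rows": [[[0,0,-0.03,0,0,0,-0.6],[0,0,-0.08,0,0,0,-0.6],[0.04,0.063,-0.08,0,0,0,-0.6],[0.078,0.126,-0.08,0,0,0,-0.6],[0.078,0.126,-0.05,0,0,0,-0.6],[0.078,0.126,-0.01,0,0,0,-0.6],[0.078,0.126,0.01,0,0,0,-0.6],[0.078,0.126,0.015,0,0,0,-0.6],[0.078,0.126,0.015,0,0,0,-0.6]]]}}

```text
clock: 4.42
tcp_pos: [0.4487, -0.0696, 0.0276]
tool_rot: [0.208, 0.978, -0.0, 0.0]
wrist_force: [-0.5, -0.8, 0.6]
opening: 0.0323
grasp_force: 25.0
```

{"op": "jog_arm", "data": {"rows": [[[0,0,0.012,0,0,0,-0.6],[0,0,0.015,0,0,0,-0.6],[0,0,0.016,0,0,0,-0.6],[0,0,0.017,0,0,0,-0.6]]]}}

```text
clock: 4.92
tcp_pos: [0.4488, -0.0695, 0.0105]
tool_rot: [0.208, 0.978, -0.0, 0.0]
wrist_force: [-0.7, -0.2, -0.1]
opening: 0.0321
grasp_force: 25.0
```

{"op": "jog_arm", "data": {"rows": [[[0,0,0.001,0,0,0,-0.6],[0,0,0.002,0,0,0,-0.6],[0,0,0.0025,0,0,0,-0.6],[0,0,0.0025,0,0,0,-0.6]]]}}

```text
clock: 5.42
tcp_pos: [0.4487, -0.0694, 0.0083]
tool_rot: [0.208, 0.978, -0.0, 0.0]
wrist_force: [-1.9, 0.5, 4.2]
opening: 0.0325
grasp_force: 25.3
```

{"op": "jog_arm", "data": {"rows": [[[0,0,0.002,0,0,0,-0.1],[0,0,0.002,0,0,0,0.4],[0,0,0.002,0,0,0,1],[0,0,0.002,0,0,0,1],[0,0,-0.03,0,0,0,1],[0,0,-0.08,0,0,0,1],[0,0,-0.14,0,0,0,1],[0.02,0.08,-0.2,0,0,0,1],[0.065,0.252,-0.24,0,0,0,1],[0.065,0.252,-0.24,0,0,0,1],[0.065,0.252,-0.24,0,0,0,1],[0.065,0.252,-0.24,0,0,0,1],[0.065,0.252,-0.24,0,0,0,1],[0.065,0.252,-0.24,0,0,0,1]]]}}

```text
clock: 7.18
tcp_pos: [0.4914, 0.1868, 0.2474]
tool_rot: [0.208, 0.978, -0.0, -0.0]
wrist_force: [-0.6, 0.2, -0.3]
opening: 0.0852
grasp_force: 0.0
```

Run:
```python
from h import *
e=bot.observe(); print(e['clock'],e['tcp_pos'],e['joint_pos'].round(3))
s=snap('wrist'); cv2.imwrite('pics/w2.png',s['image']); print(s['eye'])
for c in blobs(s['image'],(0,170,90),(5,255,255),(200,120,440,300))[:3]:
  r=cv2.minEnclosingCircle(c); print(r,onplane(s,*r[0],.117).round(4))
t=snap('scene'); cv2.imwrite('pics/s2.png',cv2.resize(t['image'][150:400,200:480],None,fx=2,fy=2))
```

```text
7.175 [0.491432   0.18675789 0.24737403] [ 2.360e-01  5.600e-02  1.390e-01  1.655e+00 -1.000e-03  6.550e-01]
[0.41894663 0.21847961 0.39055516]
((320.0714416503906, 216.88095092773438), 12.271627426147461) [0.489  0.1888 0.117 ]
```

View pics/w2.png

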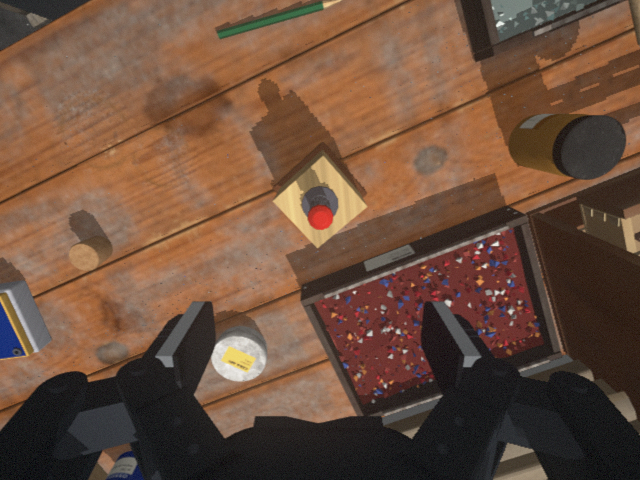

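View pics/s2.png

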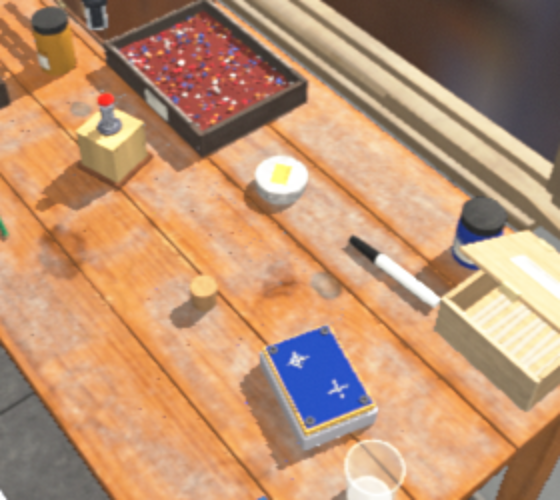

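Cork stands upright on the tabletop; the ringed cross is exposed at scene pixel (349,329). In the wrist view the punch cap is at (320,217). Grasp it.

{"op": "jog_arm", "data": {"rows": [[[0.002,0.0005,0.06,0,0,0,1],[0.002,0.0005,0.11,0,0,0,1],[0.002,0.0005,0.15,0,0,0,1],[0.002,0.0005,0.171,0,0,0,1],[0.002,0.0005,0.171,0,0,0,0.2],[0.002,0.0005,0.171,0,0,0,-0.3],[0.002,0.0005,0.171,0,0,0,-0.3],[0.002,0.0005,0.171,0,0,0,-0.3]]], "newtons": 30}}

```text
clock: 8.28
tcp_pos: [0.491, 0.1887, 0.0782]
tool_rot: [0.208, 0.978, 0.001, 0.001]
wrist_force: [0.1, -1.2, 0.3]
opening: 0.0301
grasp_force: 0.0
```

Run:
```python
from h import *
e=bot.observe(); print(e['clock'],e['tcp_pos'],e['opening'],e['wrist_force'])
s=snap('wrist'); cv2.imwrite('pics/w3.png',s['image'])
```

```text
8.275 [0.49100326 0.18867077 0.0782033 ] 0.03012829482670421 [ 0.09204054 -1.15340068  0.3220792 ]
```

View pics/w3.png

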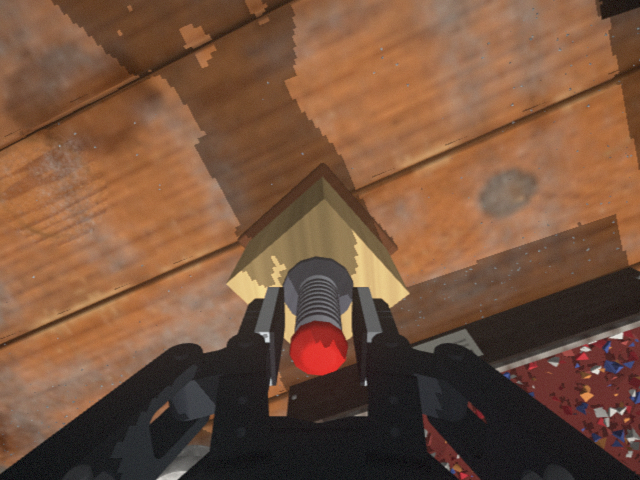

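The fingers straddle the grip, with the cap at (319,348), centred between the pads. Close firmly and check.

{"op": "jog_arm", "data": {"rows": [[[0,0,0,0,0,0,-0.9],[0,0,0,0,0,0,-0.9],[0,0,0,0,0,0,-0.9],[0,0,0,0,0,0,-0.9],[0,0,0,0,0,0,-0.9]]], "newtons": 70}}

```text
clock: 8.95
tcp_pos: [0.4906, 0.1889, 0.0776]
tool_rot: [0.208, 0.978, 0.001, 0.001]
wrist_force: [0.2, 1.9, 6.1]
opening: 0.0173
grasp_force: 68.2
```

{"op": "jog_arm", "data": {"rows": [[[0,0,-0.03,0,0,0,-0.9],[0,0,-0.07,0,0,0,-0.9],[0,0,-0.11,0,0,0,-0.9],[0,0,-0.11,0,0,0,-0.9],[-0.03,-0.06,-0.11,0,0,0,-0.9],[-0.06,-0.12,-0.11,0,0,0,-0.9],[-0.09,-0.17,-0.11,0,0,0,-0.9],[-0.11,-0.22,-0.11,0,0,0,-0.9],[-0.14,-0.27,-0.11,0,0,0,-0.9],[-0.17,-0.32,-0.11,0,0,0,-0.9],[-0.185,-0.36,-0.11,0,0,0,-0.9],[-0.195,-0.378,-0.11,0,0,0,-0.9],[-0.195,-0.378,-0.11,0,0,0,-0.9],[-0.195,-0.378,-0.11,0,0,0,-0.9]]]}}

```text
clock: 10.7
tcp_pos: [0.5141, -0.2346, 0.1858]
tool_rot: [0.207, 0.978, 0.001, -0.001]
wrist_force: [-0.5, 0.8, -2.1]
opening: 0.0178
grasp_force: 68.9
```

Run:
```python
from h import *
e=bot.observe(); print(e['clock'],e['tcp_pos'],e['opening'],e['wrist_force'],e['grasp_force'])
s=snap('wrist'); cv2.imwrite('pics/w4.png',s['image'])
print(s['eye'])
```

```text
10.7 [ 0.51408062 -0.23456734  0.18575022] 0.017760539897476453 [-0.51160393  0.81349626 -2.12248831] 68.87350652832538
[ 0.44171236 -0.20332127  0.32910172]
```

View pics/w4.png

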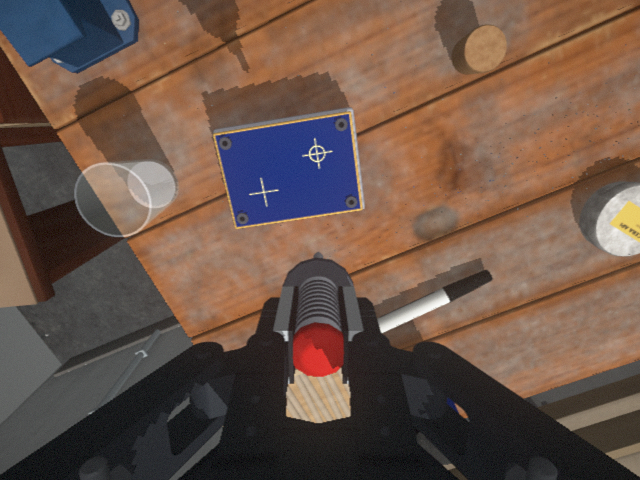

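The ringed cross is at (317.5,153), the plain one at (264,191), and the punch nose tip is just visible at (320,254).

Run:
```python
from h import *
s=snap('wrist'); e=bot.observe(); M=R.from_quat(e['tool_rot']).as_matrix()
m=cv2.inRange(s['image'],(120,120,120),(255,255,255))[135:172,300:336]; v,u=np.nonzero(m); 
u0,v0=(u.min()+u.max())/2+300,(v.min()+v.max())/2+135
k=onplane(s,u0,v0,.036); print(u0,v0,k)
S=np.array([onplane(s,*p,.038)[:2] for p in [(225,144),(341,126),(243,218),(351,202)]]); c=S.mean(0);pl=onplane(s,264,191,.036)[:2];print('by mirror',2*c-pl)
c=np.mean([c],0)
for z in (.121,.127): print('tip',onplane(s,320,254,z)-e['tcp_pos'])
cap=blobs(s['image'],(0,170,60),(6,255,255),(270,310,370,380))[0];r=cv2.minEnclosingCircle(cap);print('cap',r,M.T@(onplane(s,*r[0],.2245)-e['tcp_pos']))
d=np.r_[k[:2],0]-np.r_[e['tcp_pos'][:2],0]; print('shift tool',M.T@d)
```

```text
316.5 152.5 [ 0.46695522 -0.21530167  0.036     ]
by mirror [ 0.46902419 -0.21594309]
tip [ 0.00253009 -0.00033736 -0.06555347]
tip [ 0.00036583  0.00057454 -0.05955347]
cap ((318.3282470703125, 350.25537109375), 28.715757369995117) [ 0.00266201 -0.00048401 -0.03794463]
shift tool [ 5.12458354e-02 -1.68637702e-03  4.12459600e-05]
```

{"op": "jog_arm", "data": {"rows": [[[0.025,-0.001,0.0,0,0,0,-0.9],[0.05,-0.001,0.02,0,0,0,-0.9],[0.05,-0.001,0.05,0,0,0,-0.9],[0.05,-0.001,0.07,0,0,0,-0.9],[0.05,-0.001,0.077,0,0,0,-0.9],[0.05,-0.001,0.077,0,0,0,-0.9],[0.05,-0.001,0.077,0,0,0,-0.9]]]}}

```text
clock: 11.68
tcp_pos: [0.4692, -0.2169, 0.1111]
tool_rot: [0.208, 0.978, -0.0, 0.001]
wrist_force: [-0.4, 0.5, -1.7]
opening: 0.0173
grasp_force: 68.9
```

Run:
```python
from h import *
e=bot.observe(); print(e['clock'],e['tcp_pos'],e['wrist_force'],e['grasp_force'])
s=snap('wrist'); i=cv2.resize(s['image'][150:400,200:440],None,fx=2,fy=2)
t=snap('scene'); j=cv2.resize(t['image'][285:385,305:405],(500,500),interpolation=cv2.INTER_CUBIC)[:,:300+0]
j=cv2.resize(t['image'][285:385,315:375],(300,500),interpolation=cv2.INTER_CUBIC)
cv2.imwrite('pics/m5.png',np.hstack([i,j]))
```

```text
11.675 [ 0.46923804 -0.21690357  0.11114814] [-0.39219622  0.47732014 -1.72422768] 68.85219948599115
```

View pics/m5.png

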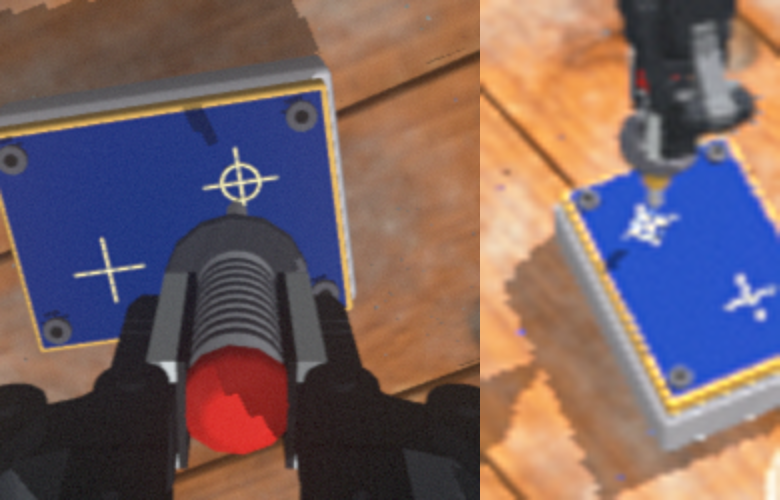

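Wrist crop: the nose tip at full pixel (318,254), the ring at (320,241.5). Scene crop: the tip at (350,325), the ring at (348.6,329.8). Triangulate the tip.

Run:
```python
from h import *
s=snap('wrist'); t=snap('scene'); M=R.from_quat(bot.observe()['tool_rot']).as_matrix()
def tri(a,b):
    e1,d1=ray(s,*a);e2,d2=ray(t,*b); k=np.linalg.lstsq(np.c_[d1,-d2],e2-e1,rcond=None)[0]; return e1+d1*k[0],e2+d2*k[1]
tp=tri((318,254),(350,325)); rg=tri((320,241.5),(348.6,329.8)); print(tp,rg)
k=onplane(s,320,241.5,.036)
print('ring',k,onplane(t,348.6,329.8,.036))
for z in (.042,.044,.048,.052): print(z,'wrist',M.T@(k-onplane(s,318,254,z)),'scene',M.T@(onplane(t,348.6,329.8,.036)-onplane(t,350,325,z)))
```

```text
(array([ 0.46643672, -0.21651081,  0.06021009]), array([ 0.46536738, -0.21637843,  0.05980206])) (array([ 0.46604166, -0.21496952,  0.0414396 ]), array([ 0.46375631, -0.2145889 ,  0.04063724]))
ring [ 0.46782514 -0.21572788  0.036     ] [ 0.46574246 -0.21243904  0.036     ]
0.042 wrist [0.00626763 0.00127898 0.00598944] scene [ 0.00500757 -0.00711012  0.00599328]
0.044 wrist [0.00547929 0.00127964 0.00799074] scene [ 0.00459087 -0.0058893   0.00799371]
0.048 wrist [0.00390262 0.00128097 0.01199333] scene [ 0.00375748 -0.00344765  0.01199457]
0.052 wrist [0.00232594 0.0012823  0.01599593] scene [ 0.00292409 -0.001006    0.01599543]
```

{"op": "jog_arm", "data": {"rows": [[[0.0015,0.001,0.005,0,0,0,-0.9],[0.0015,0.001,0.01,0,0,0,-0.9],[0.0015,0.001,0.014,0,0,0,-0.9],[0.0015,0.001,0.016,0,0,0,-0.9],[0.0015,0.001,0.018,0,0,0,-0.9],[0.0015,0.001,0.018,0,0,0,-0.9]]]}}

```text
clock: 12.62
tcp_pos: [0.4677, -0.2153, 0.0924]
tool_rot: [0.208, 0.978, -0.0, 0.0]
wrist_force: [-0.4, 0.7, 2.2]
opening: 0.0171
grasp_force: 69.2
```

{"op": "jog_arm", "data": {"rows": [[[0,0,0.002,0,0,0,-0.9],[0,0,0.004,0,0,0,-0.9],[0,0,0.005,0,0,0,-0.9],[0,0,0.005,0,0,0,-0.9]]]}}

```text
clock: 13.12
tcp_pos: [0.4683, -0.2157, 0.0881]
tool_rot: [0.208, 0.978, -0.0, 0.001]
wrist_force: [-1.6, 0.5, 5.8]
opening: 0.0174
grasp_force: 69.6
```

{"op": "jog_arm", "data": {"rows": [[[0,0,0.001,0,0,0,-0.9],[0,0,0.002,0,0,0,-0.9],[0,0,0.0025,0,0,0,-0.9],[0,0,0.0025,0,0,0,-0.9]]]}}

```text
clock: 13.62
tcp_pos: [0.4688, -0.2159, 0.0863]
tool_rot: [0.208, 0.978, -0.001, 0.002]
wrist_force: [-0.5, 0.9, 8.3]
opening: 0.0178
grasp_force: 69.8
```

{"op": "jog_arm", "data": {"rows": [[[0,0,0.001,0,0,0,-0.9],[0,0,0.002,0,0,0,-0.9],[0,0,0.002,0,0,0,-0.9]]]}}

```text
clock: 14.0
tcp_pos: [0.4692, -0.2161, 0.0849]
tool_rot: [0.208, 0.978, -0.001, 0.002]
wrist_force: [-0.8, 1.6, 9.9]
opening: 0.0175
grasp_force: 69.9
```

{"op": "jog_arm", "data": {"rows": [[[0,0,0.001,0,0,0,-0.9],[0,0,0.001,0,0,0,-0.9]]]}}

```text
clock: 14.25
tcp_pos: [0.4694, -0.2162, 0.0842]
tool_rot: [0.208, 0.978, -0.001, 0.003]
wrist_force: [-0.4, 1.2, 10.7]
opening: 0.0174
grasp_force: 70.0
```

{"op": "jog_arm", "data": {"rows": [[[0,0,0.001,0,0,0,-0.9],[0,0,0.001,0,0,0,-0.9]]]}}

```text
clock: 14.5
tcp_pos: [0.4696, -0.2164, 0.0835]
tool_rot: [0.208, 0.978, -0.001, 0.003]
wrist_force: [-0.6, 1.5, 11.6]
opening: 0.0172
grasp_force: 70.1
```

{"op": "jog_arm", "data": {"rows": [[[0,0,0.001,0,0,0,-0.9],[0,0,0.001,0,0,0,-0.9]]]}}

```text
clock: 14.75
tcp_pos: [0.4698, -0.2164, 0.0828]
tool_rot: [0.208, 0.978, -0.001, 0.003]
wrist_force: [-0.7, 0.5, 12.5]
opening: 0.0173
grasp_force: 70.2
```

{"op": "jog_arm", "data": {"rows": [[[0,0,0.0008,0,0,0,-0.9],[0,0,0.0008,0,0,0,-0.9]]]}}

```text
clock: 15.0
tcp_pos: [0.4697, -0.2164, 0.0814]
tool_rot: [0.208, 0.978, -0.001, 0.003]
wrist_force: [0.9, 1.0, 9.0]
opening: 0.017
grasp_force: 70.1
```

The force fell by 3.5 N with a jump down, so the punch has snapped. Lift and return to above the stand.

{"op": "jog_arm", "data": {"rows": [[[0,0,-0.02,0,0,0,-0.9],[0,0,-0.06,0,0,0,-0.9],[0,0,-0.105,0,0,0,-0.9],[0.02,0.05,-0.105,0,0,0,-0.9],[0.04,0.1,-0.105,0,0,0,-0.9],[0.06,0.155,-0.105,0,0,0,-0.9],[0.08,0.21,-0.105,0,0,0,-0.9],[0.1,0.265,-0.105,0,0,0,-0.9],[0.12,0.32,-0.105,0,0,0,-0.9],[0.135,0.36,-0.105,0,0,0,-0.9],[0.145,0.378,-0.105,0,0,0,-0.9],[0.145,0.378,-0.105,0,0,0,-0.9],[0.145,0.378,-0.105,0,0,0,-0.9]]]}}

```text
clock: 16.62
tcp_pos: [0.4883, 0.1884, 0.1825]
tool_rot: [0.208, 0.978, -0.001, -0.001]
wrist_force: [-0.3, -0.4, -1.5]
opening: 0.0172
grasp_force: 69.5
```

Run:
```python
from h import *
e=bot.observe(); M=R.from_quat(e['tool_rot']).as_matrix()
print(e['clock'],e['tcp_pos'],e['tool_rot'],e['wrist_force'],'to go',M.T@(np.array([.4906,.1889,.0776])-e['tcp_pos']))
s=snap('wrist'); cv2.imwrite('pics/w6.png',s['image'])
cap=blobs(s['image'],(0,170,60),(6,255,255),(270,310,370,380))[0];print(cv2.minEnclosingCircle(cap))
```

```text
16.625 [0.48830629 0.18838406 0.18254231] [ 2.08048024e-01  9.78118161e-01 -7.11629204e-04 -6.13443448e-04] [-0.29501104 -0.38133411 -1.48828903] to go [-0.00198002  0.00157767  0.10493811]
((318.5, 350.0), 29.004409790039062)
```

View pics/w6.png

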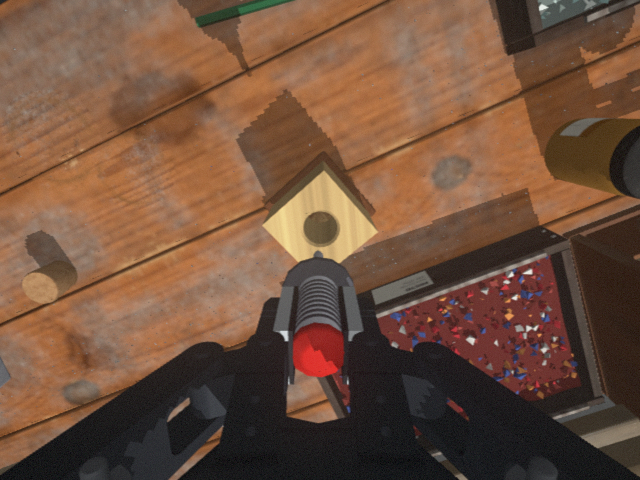

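The bore is at (321,229) ahead of the punch, and the cap is at its earlier pixel, so the punch has not slipped. Correct by (-2, +1.5) mm and lower.

{"op": "jog_arm", "data": {"rows": [[[-0.002,0.0015,0.01,0,0,0,-0.9],[-0.002,0.0015,0.02,0,0,0,-0.9],[-0.002,0.0015,0.04,0,0,0,-0.9],[-0.002,0.0015,0.06,0,0,0,-0.9],[-0.002,0.0015,0.08,0,0,0,-0.9],[-0.002,0.0015,0.093,0,0,0,-0.9],[-0.002,0.0015,0.098,0,0,0,-0.9],[-0.002,0.0015,0.098,0,0,0,-0.9]]]}}

```text
clock: 17.68
tcp_pos: [0.491, 0.1896, 0.0854]
tool_rot: [0.208, 0.978, -0.0, -0.0]
wrist_force: [-0.3, 0.2, -2.5]
opening: 0.0175
grasp_force: 69.5
```

{"op": "jog_arm", "data": {"rows": [[[0,0,0.003,0,0,0,-0.9],[0,0,0.006,0,0,0,-0.9],[0,0,0.0075,0,0,0,-0.9],[0,0,0.008,0,0,0,-0.9],[0,0,0.008,0,0,0,-0.9]]]}}

```text
clock: 18.3
tcp_pos: [0.4912, 0.1897, 0.0779]
tool_rot: [0.208, 0.978, 0.0, 0.0]
wrist_force: [-1.8, 0.0, 1.0]
opening: 0.0176
grasp_force: 69.7
```

{"op": "jog_arm", "data": {"rows": [[[0,0,0,0,0,0,-0.4],[0,0,0,0,0,0,0],[0,0,0,0,0,0,0.5],[0,0,0,0,0,0,1],[0,0,0,0,0,0,1],[0,0,0,0,0,0,1],[0,0,-0.03,0,0,0,1],[0,0,-0.08,0,0,0,1],[0,0,-0.13,0,0,0,1],[0,0,-0.17,0,0,0,1],[0,0,-0.17,0,0,0,1],[0,0,-0.17,0,0,0,1]]]}}

```text
clock: 19.8
tcp_pos: [0.491, 0.1896, 0.247]
tool_rot: [0.208, 0.978, -0.0, -0.0]
wrist_force: [-0.3, -0.0, -0.0]
opening: 0.0855
grasp_force: 0.0
```

Run:
```python
from h import *
e=bot.observe(); print(e['clock'],e['tcp_pos'],e['opening'])
t=snap('scene')['image']; cv2.imwrite('pics/s7.png',cv2.resize(t[140:440,180:460],None,fx=2,fy=2))
```

```text
19.8 [0.49104592 0.18964609 0.24704721] 0.08550379093408467
```

View pics/s7.png

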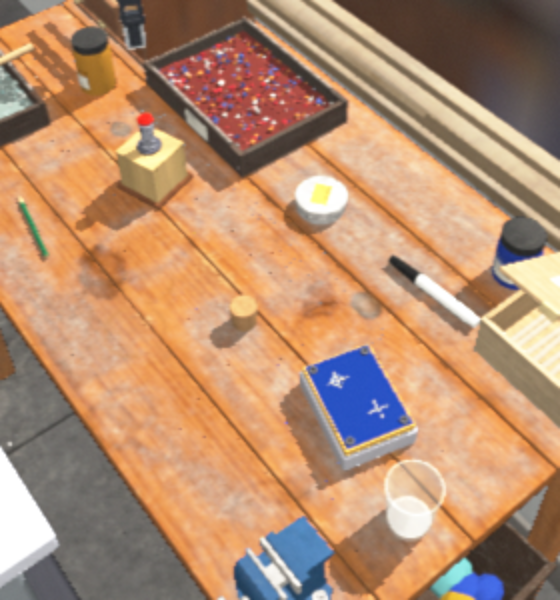

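The punch is upright in its stand, with the cap at crop (146,120). The cork stands on the table at (243,313), and the other objects haven't moved.

```bash
python3 -c "
from h import *
print(order.finish_job())"
```

```text
the job is handed in; nothing more can be done
None
```

The job is handed in at about 20 s: the cork stands upright on the bare table, the punch snapped once on the ringed cross and I stopped there (force fell from 12.5 to 9.0 N), it is back upright in its stand, and nothing else was moved.

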